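# Open the child-safe cleaner bottle in its opening stand

### The job

The square cleaner bottle stands loose in the steel opening stand and would spin with its cap, so first lower the loose aluminium keeper plate by its upright tab over the bottle and the stand's two locating pins until it rests flush on the deck, and let go of it. Then push the bottle's round safety cap down against its spring, twist it anticlockwise (seen from above) until it is free, and lift it straight up. Finish while still holding the cap, upright and still, about 7 cm up from where it sat, directly over the bottle, with the plate still flush and the tin, jar and spoon left where they are.

Things in the scene. Friction and masses are not known exactly. Their poses are not given: they have to be found in the camera images.
- deck (a point): Point on the fixed steel stand's deck top (110 mm above the counter), on the axis of the bottle that sticks up through it; z up. Deck: 130 mm in x, from 53 mm to -y to 173 mm to +y of here. Two upright locating pins, 10 mm thick, 22 mm tall with tapered tips, stand on it at (-34, +140) and (+36, +46) mm (x, y in this frame).
- tab (a point): Centre of the upright grip tab (14 mm thick in y, 40 mm wide in x, 45 mm tall) on the loose aluminium keeper plate (about 0.25 kg), lying flat on the counter, z up. The plate's underside is 28.5 mm below this point. Plate: 6 mm thick, 100 mm in x, 200 mm in y, its middle at y = -32 mm from here.
- plate_hole (a point): Centre of the plate's 58 mm square bottle hole at underside level; axes as the tab, which is at (0, +92) mm from here. Pin holes, 13 mm wide, at (-34, +140) and (+36, +46) mm. Seated flush, this point and its axes coincide with those of the point on the deck (only this way round fits).
- mouth (a point): Centre of the rim of the bottle's neck, under the cap, 51 mm above the deck; x along the neck's two lugs; it turns with the bottle. The bottle is square, 54 mm wide, its shoulder ends 18 mm above the deck (top 4 mm stepped in to 48 mm). It spins almost freely about its upright axis unless the seated plate holds it (0.08 rad of play either way).
- cap_center (a point): Centre of the round ribbed cap, 50 mm wide, 30 mm tall, 30 g, z up. Closed: 4 mm below the neck's rim, x along the mouth's x. Push: 5 N to start, 9 N at the 4 to 5 mm needed, bottoms at 7 mm, 11 N. Keep it down for the first 0.5 rad of the anticlockwise turn; it lifts free from 0.85 to 1.35 rad relative to the bottle (end stop there), 1.15 is right. Without the push it is locked.
- tin_mid (a point): Bystander: centre of a steel food tin, 74 mm across, 110 mm tall. Leave alone.
- jar_mid (a point): Bystander: centre of a glass jar with a steel lid, 70 mm across, 100 mm tall. Leave alone.
- spoon_grip (a point): Bystander: the grip of a spoon 240 mm long lying on the counter. Leave alone.
Not all that is in view belongs to the job. What is meant by the part that bears tab is not red, and is the smaller of those in its own colour.

How it is judged:
By the outcome, as a careful person would: the job done as asked, in the order asked, and still so for the second after the job is handed in, while the arm keeps its last pose, push and grip.
It also fails if it takes over 58 s, if anything falls off the work surface, if the arm or the gripper's body presses on something with over 40 N, if the wrist force passes 120 N, or if a joint passes its speed limit or range.

### The arm

A 7-joint arm with a two-finger parallel gripper is mounted at the origin on the work surface. World frame = base frame: x ahead of the robot, y to its left, z up, the work surface at z = 0. Lengths are in m, angles in rad, forces in N, time in s.
With the tool pointing down it reaches from about 0.4 to 0.85 m from the base axis. Payload 4.5 kg.
Tool frame: the origin (TCP) lies midway between the tips of the shut fingers; the grasp point (between the pads) lies 19 mm behind it; z points along the fingers, y is the line along which they close (so a half turn about z gives the same grasp; the last joint's range is limited). The gripper opens to 88 mm and grips with 3 to 60 N. Pads are 18 mm wide; open, the fingers measure 123 mm over their backs; the gripper's body (75 mm by 187 mm) begins 45 mm behind the grasp point.
Start: joints at [-1.184, 0.689, -0.195, 1.565, 0.157, 0.902, -0.215], TCP at [0.216, 0.587, 0.239] pointing down, gripper open.
Joint ranges: [-3.01, 3.01], [-0.46, 2.08], [-1.47, 1.51], [0.13, 2.56], [-1, 4.14], [0.04, 2.09], [-2.66, 2.66]. Speed limits (rad/s): [2.57, 2.57, 3.14, 3.14, 3.14, 3.14, 3.14].

### API

Orientations are given as a unit quaternion [x, y, z, w].
In Python, from plant import r, eyes, finish_job gives the robot as it stands. The module is installed in compiled form; this text tells all that it offers.
- The arm moves only by the tool move_arm, never from a script. Its argument "motion" is a list of rows, each a list of 7 numbers: the shift along the tool's x, y, z in mm, then the turn, a rotation vector about the tool's x, y, z in degrees, then the closure, from 0 (fully open) to 1 (shut). A call has 1 to 5 rows; each row is the pose to reach, as a shift and turn from the pose commanded when the call began, along the tool's axes at that moment; what a row does not reach only later rows make up. A row lasts 1/8 s, in which the tool goes at most 62.5 mm and 10.7 degrees, less where a joint would pass 70% of its speed; a pose out of reach is approached as far as the arm can. A call with a gripper value outside its range is refused whole. The fingers move at their own pace and stop on an object; "newtons" is the grip in N (left out, the last holds). Time passes only in rows, so rows that repeat a pose let the fingers close. It gives the time, the measured TCP pose, the force, the opening and the grip force at its end, in the units of the state.
- r.get_state(): the state, without advancing time (a new reading comes with each control period).
- eyes.snapshot(name): name is "side" or "top"; returns a dict with "frame" (480x640x3 uint8, red, green, blue), "z_map" (480x640 float32, m along the optical axis (not along the pixel's ray), 0 where there is no reading), "intrinsics" (3x3 intrinsics, pixels), "world_to_cam" (4x4, takes a point from world to camera coordinates). Camera axes: x right, y down, z forward; pixel columns grow to the right and rows downward; lengths in m; the calibration is good to about 2 mm. A picture is of the moment at which its call begins.
- finish_job(): hands the job in; it is judged then, once.
The state is a dict: "clock": time; "q": joint angles; "qd": joint speeds; "joint_torque": joint torques, N m; "tool_pos": TCP position; "eef_rot": TCP orientation; "contact_force": force on the tool from outside, world axes, zero at the start; "moment": the same for the moment, N m; "opening": opening from 0.0 (shut) to 1.0 (fully open); "finger_force": force on a finger pad.
Only numpy, scipy, OpenCV 4.12 (cv2) and the standard library are available. Lean on these libraries where they do the work, as an engineer would, in place of code of your own. Each camera call takes 0.05 s, during which the arm holds its last target. There are 200 camera calls.

## Working session

There is one attempt and no reset: what is moved stays moved. The work goes in short steps, Python scripts to look and compute and a tool call to move; the robot and the scene stay as the last step left them, time stands still between calls to the robot, and variables do not carry over. Pictures are saved under pics/ and viewed, at most 10 in all, crops included, and the job is handed in when it is done.

Besides the shell and the picture viewer there is one more tool, called after "Request:" in YAML: its name, and indented under it one key for each argument. move_arm: Moves the arm, as the interface text tells. Its arguments: {"type":"object","properties":{"motion":{"type":"array","items":{"type":"array","items":{"type":"number"}}},"newtons":{"type":"number"}},"required":["motion"]}

```bash
mkdir -p pics; cat > h.py <<'E'
import numpy as np, cv2
from plant import r, eyes, finish_job
def snap(n):
    s=eyes.snapshot(n); return s
def pts(s):
    K=np.array(s["intrinsics"]);T=np.linalg.inv(np.array(s["world_to_cam"]));z=s["z_map"]
    v,u=np.mgrid[:480,:640]
    P=np.stack([(u-K[0,2])/K[0,0]*z,(v-K[1,2])/K[1,1]*z,z,np.ones_like(z)],-1)@T.T
    P=P[...,:3]; P[z==0]=np.nan; return P
def save(s,name): cv2.imwrite("pics/"+name,s["frame"][...,::-1])
E
python3 - <<'E'
from h import *
for n in("side","top"):
    s=snap(n); save(s,n+"0.png"); np.savez(n+"0.npz",P=pts(s),f=s["frame"]); print(n,np.linalg.inv(s["world_to_cam"]).round(3).tolist(),s["intrinsics"])
print(r.get_state())
E
```

```text
side [[0.862, -0.243, 0.445, -0.025], [-0.506, -0.441, 0.741, -0.739], [0.016, -0.864, -0.503, 0.66], [0.0, 0.0, 0.0, 1.0]] [[453.08659949   0.         320.31286566]
 [  0.         453.08659949 240.4559767 ]
 [  0.           0.           1.        ]]
top [[0.013, -0.996, 0.093, 0.306], [-1.0, -0.014, -0.006, 0.079], [0.007, -0.093, -0.996, 1.993], [0.0, 0.0, 0.0, 1.0]] [[620.91867111   0.         315.98087228]
 [  0.         620.91867111 237.56289468]
 [  0.           0.           1.        ]]
{'clock': 0.1, 'q': array([-1.18421758,  0.68991459, -0.19449018,  1.56617612,  0.15728247,
        0.90248032, -0.21504363]), 'qd': array([ 2.39052725e-05, -1.83015831e-03, -5.04182861e-04, -4.98657748e-03,
        7.83666013e-04,  1.47581614e-03, -1.41870336e-03]), 'joint_torque': array([-3.38768325e-03, -5.28495455e+01, -1.27211541e+00, -1.53837883e+01,
       -5.27487556e-02,  1.91264466e-03,  4.64159211e-05]), 'tool_pos': array([0.21580757, 0.58599335, 0.23799746]), 'eef_rot': array([ 1.75431337e-01,  9.84491347e-01, -7.91765927e-04, -8.29430867e-05]), 'contact_force': array([-0.07288763,  0.30678317, -0.58927193]), 'moment': array([-0.01420561,  0.05873143, -0.02263037]), 'finger_force': 0.0, 'opening': 1.0005160791632124}
```

View pics/top0.png

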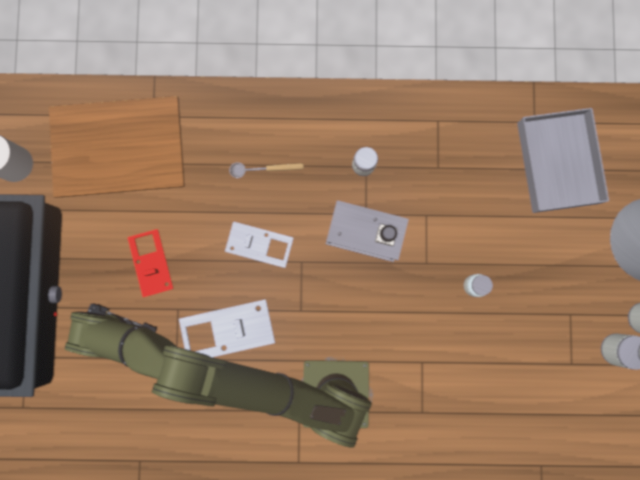

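View pics/side0.png

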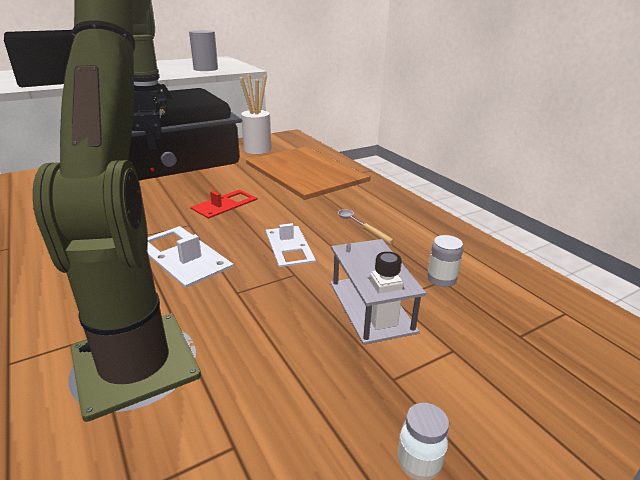

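The top view shows two silver-white plates. The smaller is at (259,244), with its hole to the right at (277,249) and its tab at (250,242). The stand is at (367,231) with the cap at (388,233). The side view agrees: small plate at (290,244), cap at (387,264). I'll measure these next.

```bash
cat > m.py <<'E'
from h import *
def rect(xy):
    (c,(w,h),a)=cv2.minAreaRect((xy*1000).astype(np.float32)); b=cv2.boxPoints((c,(w,h),a))
    e=[b[1]-b[0],b[2]-b[1]]; e=max(e,key=np.linalg.norm)
    yaw=np.degrees(np.arctan2(e[1],e[0]))-90; yaw=(yaw+90)%180-90
    return np.round(c,1),np.round([w,h],1),round(float(yaw),2)
def onplane(s,uv,z):
    K=np.array(s["intrinsics"]);T=np.linalg.inv(np.array(s["world_to_cam"]))
    d=np.c_[(uv-K[[0,1],[2,2]])/K[0,0],np.ones(len(uv))]@T[:3,:3].T; o=T[:3,3]
    return (o+d*((z-o[2])/d[:,2])[:,None])[:,:2]
def blob(m,uv):
    n,l=cv2.connectedComponents(m.astype(np.uint8)); 
    k=l[uv[1],uv[0]]; return l==k
def cnts(s,m,z):
    c,h=cv2.findContours(m.astype(np.uint8),cv2.RETR_CCOMP,cv2.CHAIN_APPROX_NONE)
    return [(onplane(s,k[:,0,:].astype(float),z),h[0][i][3]) for i,k in enumerate(c) if len(k)>8]
E
python3 - <<'E'
from m import *
for n,pu in(("top",(262,235)),("side",(283,250))):
    s=snap(n);P=pts(s);f=s["frame"].astype(int);sat=f.max(2)-f.min(2)
    m=(sat<40)&(f.min(2)>130); 
    try:
        b=blob(m,pu); print(n,"px",b.sum(),f[pu[1],pu[0]])
        for c,h in cnts(s,b,.006): print(" plate",h,rect(c))
    except Exception as e: print(e)
    x,y,z=P[...,0],P[...,1],P[...,2]
    box=(abs(x-.55)<.3)&(y>-.35)&(y<.15)&(sat<60)
    d=box&(abs(z-.110)<.006); print(" deck",d.sum(),rect(P[d][:,:2]),np.median(z[d]))
    t=box&(z>.165)&(z<.185)&(f.max(2)<90); print(" cap",t.sum(),P[t].mean(0),np.ptp(P[t],0),np.median(z[t]))
    if t.sum(): 
        c=cv2.minEnclosingCircle((P[t][:,:2]*1000).astype(np.float32)); print(c)
    sh=box&(z>.117)&(z<.135); print(" shoulder",sh.sum(),rect(P[sh][:,:2]),np.median(z[sh]))
    tb=(abs(x-.55)<.3)&(y>.1)&(y<.4)&(z>.035)&(z<.06)&(sat<40); 
    n2,l=cv2.connectedComponents(tb.astype(np.uint8))
    for k in range(1,n2):
        q=P[l==k]
        if len(q)>6: print(" tab",len(q),q.mean(0).round(4),rect(q[:,:2]),q[:,2].max())
    u0,v0,u1,v1=(220,190,420,280) if n=="top" else (250,210,450,350)
    cv2.imwrite(f"pics/{n}1.png",cv2.resize(s["frame"][v0:v1,u0:u1,::-1],None,fx=4,fy=4,interpolation=cv2.INTER_CUBIC))
E
```

```text
top px 1772 [202 202 214]
 plate -1 (array([469. , 250.8]), array([204.4, 104.7]), -14.27)
 plate 0 (array([454.2, 192.9]), array([59.4, 60. ]), 75.95)
 deck 2491 (array([ 598.5, -108.4]), array([225.9, 314.5]), 75.94) 0.10977489527439244
 cap 42 [ 0.48829529 -0.13934624  0.17411026] [0.0429344  0.0412553  0.01860363] 0.1740698656839751
((493.2870788574219, -144.86221313476562), 22.816740036010742)
 shoulder 299 (array([ 596.2, -106.6]), array([223.1, 308.9]), 76.32) 0.11934442650748034
 tab 61 [0.4767 0.283  0.0501] (array([476.9, 282.5]), array([15.1, 40.1]), 74.87) 0.059853324671798935
side px 1201 [206 205 223]
 plate -1 (array([466. , 256.7]), array([227.9, 101.5]), -14.26)
 plate 0 (array([448.3, 188.6]), array([59.5, 62.1]), 74.68)
 plate 0 (array([494.4, 228.5]), array([17.3, 10. ]), -1.24)
 deck 3058 (array([ 596. , -109.8]), array([231.3, 316.6]), 76.26) 0.1097782708577465
 cap 202 [ 0.4858442  -0.15361309  0.1706463 ] [0.05204277 0.04939232 0.00868058] 0.1715447017758673
((491.2107238769531, -148.25169372558594), 26.0272159576416)
 shoulder 373 (array([498.6, -89.8]), array([172.7,  51.7]), -9.74) 0.12665146996185117
 tab 101 [0.4711 0.2769 0.045 ] (array([471.6, 278.4]), array([21.9, 39.8]), 67.35) 0.052987861392063795
```

View pics/top1.png

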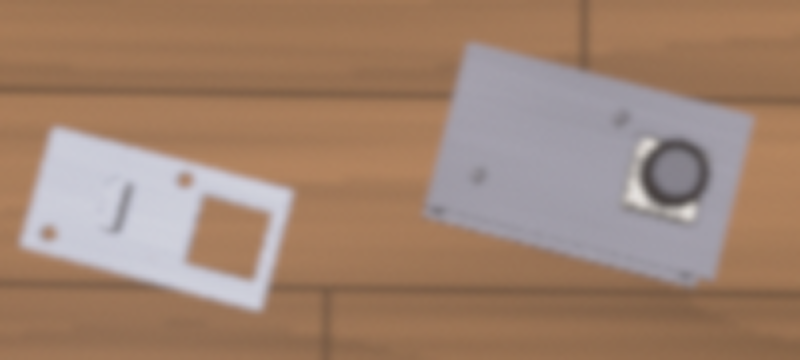

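View pics/side1.png

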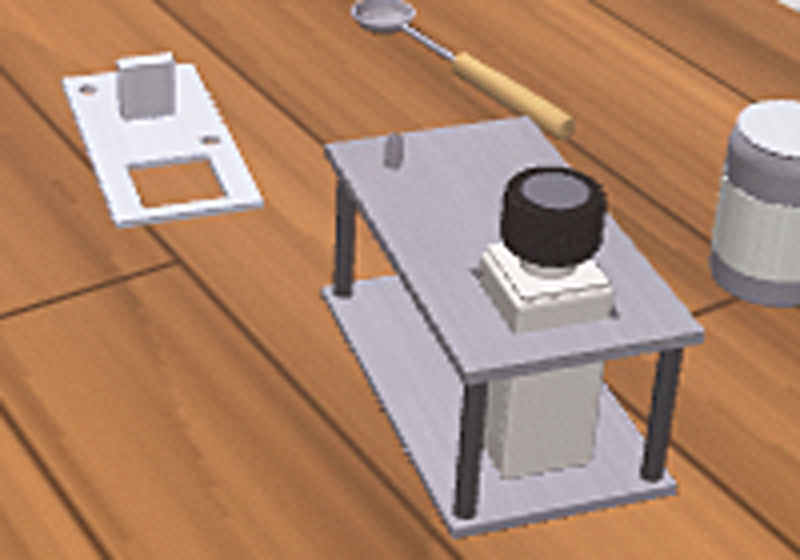

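The crops show the plate's tab at top crop (118,208) and its hole at (228,236). On the stand, the pins are at (478,177) and (620,118), with the white shoulder around (665,180). Next is a cleaner fit of the deck and shoulder.

```bash
python3 - <<'E'
from m import *
for n in("top","side"):
    s=snap(n);P=pts(s);f=s["frame"].astype(int);sat=f.max(2)-f.min(2)
    x,y,z=P[...,0],P[...,1],P[...,2]
    box=(abs(x-.5)<.11)&(y>-.25)&(y<.08)
    d=box&(z>.103); d=cv2.morphologyEx(d.astype(np.uint8),cv2.MORPH_OPEN,np.ones((3,3)))>0
    for c,h in cnts(s,d,.11):
        if len(c)>60: print(n,"deck outl",h,rect(c))
    if n=="top":
        g=(sat<30)&(abs(z-.11)<.005)&box; print(rect(P[g][:,:2]))
    w=box&(f[...,0]-f[...,2]>-2)&(f.min(2)>150)&(z>.1)&(sat<40)
    for zz in(.114,.128):
        for c,h in cnts(s,w,zz): print(n," white",zz,len(c),h,rect(c))
    k=box&(f.max(2)<150)&(sat<30)&(z>.15)
    for c,h in cnts(s,k,.172): print(n," cap@.172",h,cv2.minEnclosingCircle((c*1000).astype(np.float32)))
    np.save(n+"w.npy",w)
    im=(w*255).astype(np.uint8)
    if n=="side":
        r_=P[...,2]; q=box&w; print("white z hist",np.histogram(r_[q],8))
        for lo,hi in((.122,.126),(.126,.131)):
            t=q&(z>lo)&(z<hi); print(lo,t.sum(),rect(P[t][:,:2]))
    # pins
    p=box&(z>.118)&(z<.14)&(sat<30)&(f.max(2)<150)
    nn,l=cv2.connectedComponents(p.astype(np.uint8))
    for j in range(1,nn):
        if (l==j).sum()>2: print(n," pin?",(l==j).sum(),P[l==j].mean(0).round(4))
E
```

```text
top deck outl -1 (array([509.5, -85.8]), array([225.2, 130.5]), -13.92)
(array([509.7, -86.6]), array([224.7, 130.5]), -13.94)
top  white 0.114 18 -1 (array([ 459. , -187.6]), array([ 2.2, 28.2]), 76.08)
top  white 0.114 18 -1 (array([ 469.3, -158.8]), array([12.2, 21.4]), 0.8)
top  white 0.114 12 -1 (array([512.7,  24.5]), array([ 2.2, 18.6]), 76.69)
top  white 0.114 46 -1 (array([ 499.1, -125.4]), array([55.5, 24. ]), -86.65)
top  white 0.114 35 -1 (array([ 517.2, -202.4]), array([ 6.5, 53. ]), 81.93)
top  white 0.128 18 -1 (array([ 457.9, -185.7]), array([ 2.2, 28. ]), 76.08)
top  white 0.128 18 -1 (array([ 468.1, -157. ]), array([12.1, 21.2]), 0.8)
top  white 0.128 12 -1 (array([511.1,  24.9]), array([ 2.2, 18.4]), 76.69)
top  white 0.128 46 -1 (array([ 497.7, -123.8]), array([55.1, 23.8]), -86.65)
top  white 0.128 35 -1 (array([ 515.6, -200.3]), array([ 6.4, 52.6]), 81.93)
top  cap@.172 -1 ((494.133056640625, -142.7241668701172), 26.392498016357422)
top  pin? 5 [ 0.5394 -0.1084  0.1306]
top  pin? 3 [ 0.5139 -0.1736  0.1271]
top  pin? 6 [ 0.4938 -0.0016  0.1321]
side deck outl -1
[... 177 characters left out ...]
0.1]), array([ 7.2, 10.5]), 60.89)
side  white 0.128 93 -1 (array([ 481.7, -162.3]), array([76.6, 58.8]), -22.16)
side  white 0.128 10 7 (array([ 502.8, -175. ]), array([ 7. , 10.2]), 60.89)
side  cap@.172 -1 ((482.2169494628906, -160.705322265625), 40.00949478149414)
white z hist (array([ 13,  74,  31,  40,  71,  74, 123,  17]), array([0.10435727, 0.10814252, 0.11192778, 0.11571304, 0.11949829,
       0.12328355, 0.12706881, 0.13085406, 0.13463932]))
0.122 82 (array([ 490.1, -147.9]), array([50.9, 51. ]), 76.14)
0.126 149 (array([ 491. , -146.8]), array([49.2, 48.7]), -12.0)
side  pin? 21 [ 0.4905 -0.005   0.1241]
side  pin? 4 [ 0.4772 -0.1447  0.1312]
side  pin? 3 [ 0.4638 -0.1454  0.1206]
```

Request:
move_arm:
  motion:
    - [-60,-34,0,0,0,-1,0.2]
    - [-115,-65,0,0,0,-3,0.2]
    - [-170,-96,0,0,0,-4,0.2]
    - [-225,-127,0,0,0,-5,0.2]
    - [-275,-155,0,0,0,-6,0.2]
  newtons: 40

```text
clock: 0.92
tool_pos: [0.4196, 0.3469, 0.2389]
eef_rot: [0.123, 0.992, 0.0, 0.0]
contact_force: [-0.1, 0.1, 0.9]
opening: 0.8
finger_force: 0.0
```

```bash
cat > st.py <<'E'
from h import *
from scipy.spatial.transform import Rotation as R
def st(tgt=None,yaw=None):
    s=r.get_state();M=R.from_quat(s["eef_rot"]).as_matrix()
    print("t",round(s["clock"],2),"p",(s["tool_pos"]*1000).round(1),"yaw",np.degrees(np.arctan2(-M[0,1],M[1,1])).round(2),"z",M[:,2].round(4),"F",s["contact_force"].round(1),"M",s["moment"].round(2),"op",round(s["opening"],3),"ff",round(s["finger_force"],1),"q7",s["q"].round(2))
    if tgt is not None: print("tool shift",(M.T@(np.array(tgt)-s["tool_pos"]*1000)).round(1))
    return s,M
if __name__=="__main__":
    import sys; st([float(a) for a in sys.argv[1:4]] if len(sys.argv)>3 else None)
E
python3 st.py 475.5 281 238
```

```text
t 0.93 p [419.6 346.9 238.9] yaw -14.17 z [ 5.e-04  4.e-04 -1.e+00] F [-0.1  0.1  0.9] M [ 0.05 -0.08 -0.05] op 0.8 ff 0.0 q7 [-0.61  0.59 -0.26  1.81  0.21  0.77  0.34]
tool shift [-70.3 -50.3   0.9]
```

Request:
move_arm:
  motion:
    - [-45,-32,30,0,0,0,0.2]
    - [-70,-50,85,0,0,0,0.4]
    - [-70,-50,140,0,0,0,0.4]
    - [-70,-50,180,0,0,0,0.4]
    - [-70,-50,180,0,0,0,0.4]

```text
clock: 1.55
tool_pos: [0.4722, 0.2817, 0.0564]
eef_rot: [0.124, 0.992, -0.002, -0.002]
contact_force: [-0.5, -0.3, -0.0]
opening: 0.6
finger_force: 0.0
```

```bash
python3 st.py 475.5 281 16; python3 - <<'E'
from h import *
s=snap("side");cv2.imwrite("pics/side2.png",cv2.resize(s["frame"][150:300,200:400,::-1],None,fx=4,fy=4,interpolation=cv2.INTER_CUBIC))
E
```

```text
t 1.55 p [472.2 281.7  56.4] yaw -14.19 z [-0.0048 -0.0035 -1.    ] F [-0.5 -0.3 -0. ] M [ 0.04 -0.02 -0.01] op 0.6 ff 0.0 q7 [-0.53  0.88 -0.16  1.91  0.33  0.38  0.38]
tool shift [-3.5  0.3 40.3]
```

View pics/side2.png

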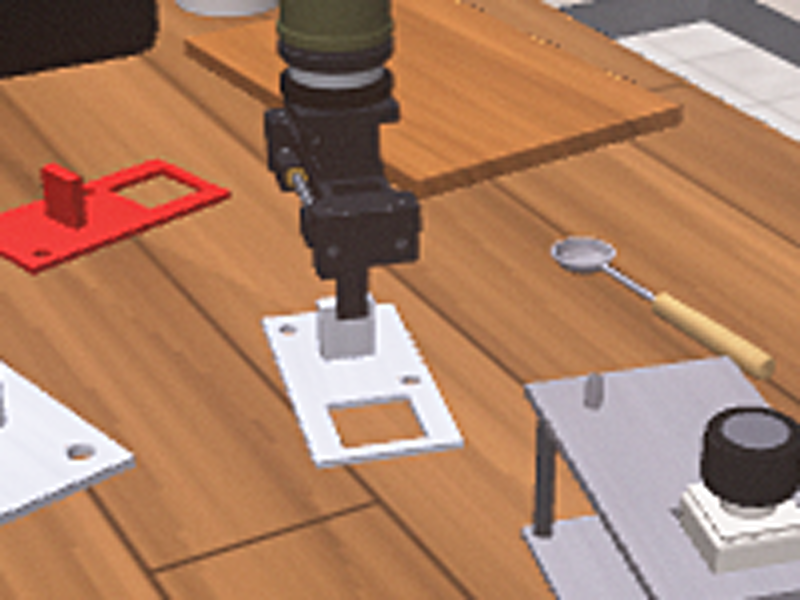

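The fingers straddle the tab, with the near finger at (352,290) and the tab at (346,330). I'll descend and grip.

Request:
move_arm:
  motion:
    - [0,0,20,0,0,0,0.5]
    - [0,0,40,0,0,0,0.6]
    - [0,0,40,0,0,0,0.9]
    - [0,0,40,0,0,0,1]
    - [0,0,40,0,0,0,1]
  newtons: 45

```text
clock: 2.22
tool_pos: [0.4749, 0.2834, 0.0204]
eef_rot: [0.124, 0.992, 0.001, 0.001]
contact_force: [-0.8, -0.7, 8.0]
opening: 0.159
finger_force: 45.0
```

```bash
python3 st.py
```

```text
t 2.23 p [474.9 283.4  20.4] yaw -14.23 z [ 0.0023  0.0015 -1.    ] F [-0.8 -0.7  8. ] M [-0.11  0.14 -0.01] op 0.159 ff 45.0 q7 [-0.55  0.94 -0.13  1.92  0.35  0.3   0.36]
```

Request:
move_arm:
  motion:
    - [0,0,-20,0,0,0,1]
    - [0,0,-70,0,0,0,1]
    - [0,0,-125,0,0,0,1]
    - [0,0,-180,0,0,0,1]
    - [0,0,-210,0,0,0,1]

```text
clock: 2.85
tool_pos: [0.4746, 0.2833, 0.2323]
eef_rot: [0.124, 0.992, 0.002, 0.002]
contact_force: [1.2, 0.3, -2.6]
opening: 0.155
finger_force: 45.0
```

```bash
python3 st.py 516 -55 228
```

```text
t 2.85 p [474.6 283.3 232.3] yaw -14.22 z [ 0.0037  0.0026 -1.    ] F [ 1.2  0.3 -2.6] M [ 0.04 -0.06  0.01] op 0.155 ff 45.0 q7 [-0.45  0.61 -0.29  1.79  0.23  0.77  0.47]
tool shift [-123.2 -317.7    3.6]
```

Request:
move_arm:
  motion:
    - [-15,-40,0,0,0,0,1]
    - [-37,-95,0,0,0,0,1]
    - [-58,-150,0,0,0,0,1]
    - [-79,-205,0,0,0,0,1]
    - [-96,-250,0,0,0,0,1]

```text
clock: 3.48
tool_pos: [0.5054, 0.014, 0.2292]
eef_rot: [0.125, 0.992, -0.0, 0.0]
contact_force: [0.9, 0.3, -2.6]
opening: 0.155
finger_force: 45.0
```

Request:
move_arm:
  motion:
    - [-12,-30,0,0,0,0,1]
    - [-21,-52,0,0,0,0,1]
    - [-26,-67,0,0,0,0,1]
    - [-26,-67,0,0,0,0,1]
    - [-26,-67,0,0,0,0,1]

```text
clock: 4.1
tool_pos: [0.5143, -0.053, 0.2288]
eef_rot: [0.123, 0.992, 0.001, -0.0]
contact_force: [1.0, 1.1, -2.3]
opening: 0.154
finger_force: 45.0
```

```bash
cat > look.py <<'E'
from m import *; import sys
from st import st
st([515,-54,228])
for n in("top","side"):
    s=snap(n);P=pts(s);f=s["frame"].astype(int);sat=f.max(2)-f.min(2)
    x,y,z=P[...,0],P[...,1],P[...,2]
    lo=float(sys.argv[1]); 
    m=(abs(x-.5)<.13)&(y>-.3)&(y<.12)&(abs(z-lo)<.012)&(sat<40)&(f.min(2)>(150 if n=="side" else 120))
    for c,h in cnts(s,m,lo):
        if len(c)>30 or h>=0: print(n,h,len(c),rect(c))
    q=P[m]; A=np.c_[q[:,:2],np.ones(len(q))]; k=np.linalg.lstsq(A,q[:,2],rcond=None)[0]; print("slope",k[:2].round(3),"z",np.median(q[:,2]))
    if len(sys.argv)>2:
        u0,v0,u1,v1=(320,180,440,270) if n=="top" else (290,140,490,290)
        g=4 if n=="side" else 6
        cv2.imwrite(f"pics/{n}{sys.argv[2]}.png",cv2.resize(s["frame"][v0:v1,u0:u1,::-1],None,fx=g,fy=g,interpolation=cv2.INTER_CUBIC))
E
python3 look.py .21 3
```

```text
t 4.1 p [514.3 -53.  228.8] yaw -14.11 z [ 1.0e-04  1.1e-03 -1.0e+00] F [ 1.   1.1 -2.3] M [ 0.01 -0.    0.02] op 0.154 ff 45.0 q7 [ 0.22  0.57 -0.33  1.9   0.27  0.72  1.06]
tool shift [-0.9 -0.8  0.8]
top -1 81 (array([488.9, -26. ]), array([98.2, 33.5]), -14.2)
top 0 14 (array([495.1,   2.3]), array([14.3, 14.4]), 45.82)
top -1 38 (array([ 516. , -175.3]), array([25.2, 41.8]), 76.08)
top -1 36 (array([543.7,  -8.9]), array([26.7, 31.9]), 76.65)
slope [0.006 0.004] z 0.21392820518869304
side -1 206 (array([508.8, -83.2]), array([210.8, 103.7]), -15.02)
side 0 10 (array([ 492.3, -180.4]), array([7.4, 9.7]), 61.11)
side 0 87 (array([ 493.1, -140. ]), array([67.4, 62.9]), -14.02)
side 0 11 (array([ 541.8, -104.8]), array([15.7,  8.8]), -62.22)
slope [-0.001  0.007] z 0.21412472151214873
```

View pics/side3.png

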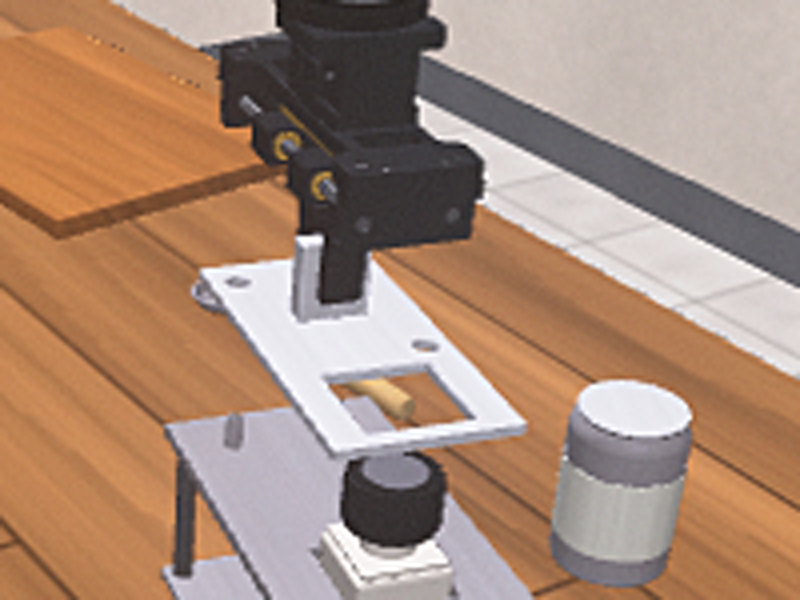

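The plate is held level, with its hole at (395,400) over the cap at (393,500). I'll lower it around the cap to just above the pins and compare there.

Request:
move_arm:
  motion:
    - [0,-1.5,10,0,0,0,1]
    - [0,-1.5,25,0,0,0,1]
    - [0,-1.5,43,0,0,0,1]
    - [0,-1.5,61,0,0,0,1]
    - [0,-1.5,61,0,0,0,1]

```text
clock: 4.82
tool_pos: [0.5128, -0.0555, 0.1662]
eef_rot: [0.123, 0.992, -0.0, -0.002]
contact_force: [0.3, -1.2, -0.9]
opening: 0.159
finger_force: 45.0
```

```bash
python3 look.py .153 4
```

```text
t 4.83 p [512.8 -55.5 166.2] yaw -14.16 z [-3.5e-03  2.0e-04 -1.0e+00] F [ 0.3 -1.2 -0.9] M [ 0.04 -0.   -0.01] op 0.159 ff 45.0 q7 [ 0.19  0.67 -0.28  1.96  0.33  0.56  1.01]
tool shift [ -1.5   2.  -61.8]
top -1 83 (array([485.1, -34.3]), array([110.6,  33.1]), -14.53)
top 0 13 (array([494.4,  -0.9]), array([12.6, 14.8]), 45.81)
top -1 32 (array([541.3, -10.8]), array([26.1, 32.1]), 76.65)
slope [-0.007  0.003] z 0.15241540651168983
side -1 231 (array([502.8, -91.7]), array([207.2, 100.4]), -14.1)
side 1 10 (array([ 493.9, -191. ]), array([6.9, 9.9]), 60.92)
side 1 91 (array([ 497.6, -136.6]), array([89. , 73.7]), -14.62)
side 1 10 (array([487.9,  -3.7]), array([14.9,  8.4]), -6.07)
slope [-0.003  0.006] z 0.15252863310532389
```

View pics/side4.png

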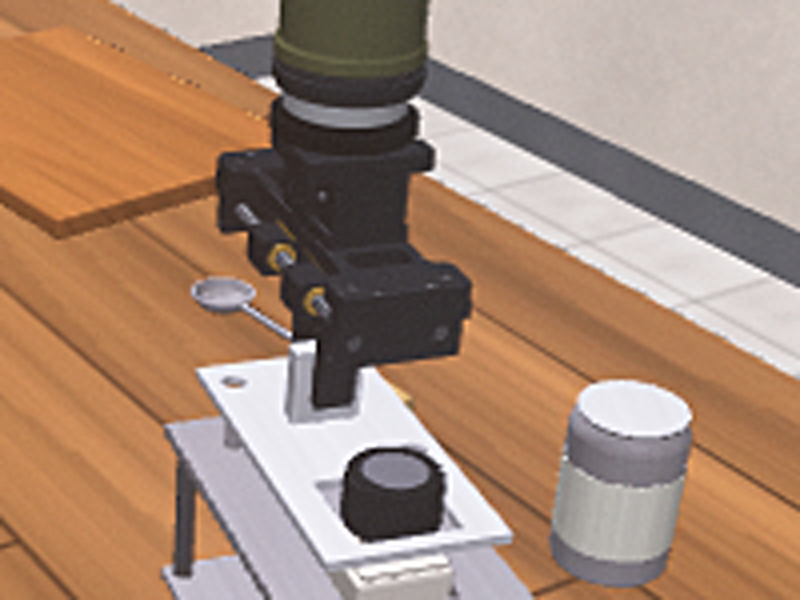

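View pics/top4.png

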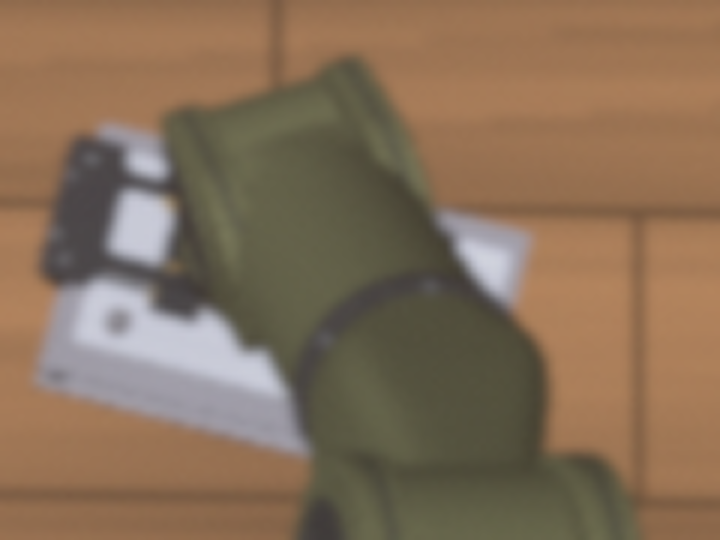

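In the top view the pin shows inside the pin hole, within about 1 mm. In the side view the cap is through the square hole. Lowering in stages while watching the force.

Request:
move_arm:
  motion:
    - [0,0,5,0,0,0,1]
    - [0,0,10,0,0,0,1]
    - [0,0,15,0,0,0,1]
    - [0,0,20,0,0,0,1]
    - [0,0,20,0,0,0,1]

```text
clock: 5.55
tool_pos: [0.5138, -0.0559, 0.1473]
eef_rot: [0.124, 0.992, -0.0, -0.0]
contact_force: [0.4, 0.0, -2.0]
opening: 0.156
finger_force: 45.0
```

```bash
python3 st.py
```

```text
t 5.55 p [513.8 -55.9 147.3] yaw -14.21 z [-8.e-04  1.e-04 -1.e+00] F [ 0.4  0.  -2. ] M [-0.01 -0.05 -0.05] op 0.156 ff 45.0 q7 [ 0.18  0.7  -0.26  1.97  0.35  0.51  0.99]
```

Request:
move_arm:
  motion:
    - [0,0,4,0,0,0,1]
    - [0,0,8,0,0,0,1]
    - [0,0,12,0,0,0,1]
    - [0,0,15,0,0,0,1]
    - [0,0,15,0,0,0,1]

```text
clock: 6.18
tool_pos: [0.514, -0.0558, 0.1325]
eef_rot: [0.124, 0.992, 0.0, -0.0]
contact_force: [-0.4, 0.2, -1.8]
opening: 0.155
finger_force: 45.0
```

```bash
python3 st.py;python3 look.py .118 5
```

```text
t 6.17 p [514.  -55.8 132.5] yaw -14.21 z [-3.e-04  1.e-04 -1.e+00] F [-0.4  0.2 -1.8] M [0.07 0.   0.03] op 0.155 ff 45.0 q7 [ 0.17  0.72 -0.25  1.98  0.36  0.48  0.98]
t 6.17 p [514.  -55.8 132.5] yaw -14.21 z [-3.e-04  1.e-04 -1.e+00] F [-0.4  0.2 -1.8] M [0.07 0.   0.03] op 0.155 ff 45.0 q7 [ 0.17  0.72 -0.25  1.98  0.36  0.48  0.98]
tool shift [ -0.5   2.  -95.5]
top -1 114 (array([480.3, -29.3]), array([128.6,  47.4]), -14.52)
top 0 10 (array([464.2, -36.9]), array([12.2,  9.1]), -89.52)
top -1 38 (array([ 542.1, -187.1]), array([53.6, 25.2]), -39.46)
top -1 31 (array([541.8, -11.1]), array([26.3, 32. ]), 74.76)
top -1 31 (array([581.6,  -5.5]), array([27.7, 27.4]), -89.41)
slope [0.001 0.014] z 0.11513983956821527
side -1 307 (array([498.1, -97.5]), array([222.9, 128.1]), -13.91)
side 0 10 (array([ 496.3, -190.9]), array([ 6.7, 10.1]), 60.83)
side 0 35 (array([ 464.6, -140.5]), array([58.7,  9.4]), -14.07)
side 0 53 (array([ 439.8, -133.8]), array([93.1,  8.2]), -12.74)
side 0 18 (array([454.8, -74.4]), array([35.2,  7. ]), -13.23)
side 0 18 (array([465.9, -29.8]), array([38.1,  7.2]), -13.26)
side 0 16 (array([474.1,   2.4]), array([35.4,  7.4]), -13.3)
slope [0.011 0.002] z 0.11737591593316354
```

View pics/side5.png

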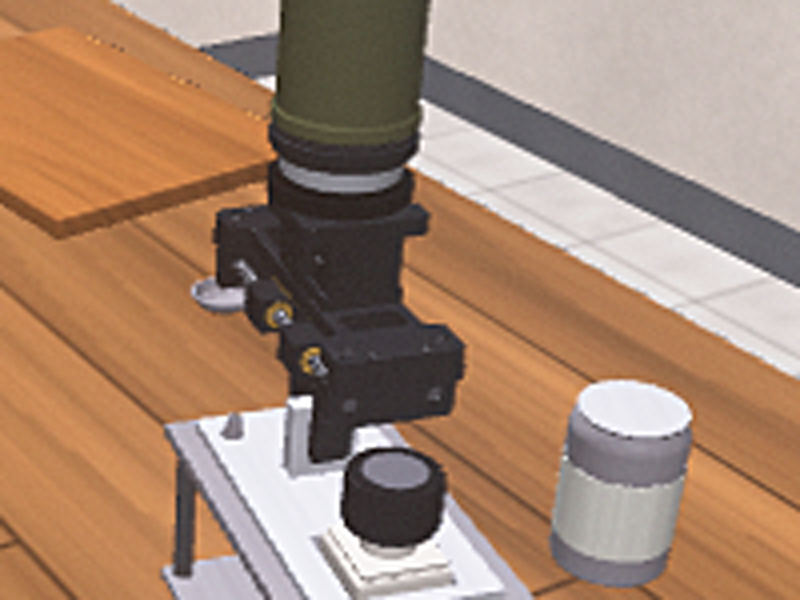

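The plate is over both pins (visible at (232,425)) and the shoulder, about 2 mm above the deck. I'll press it home.

Request:
move_arm:
  motion:
    - [0,0,1,0,0,0,1]
    - [0,0,2,0,0,0,1]
    - [0,0,3,0,0,0,1]
    - [0,0,4,0,0,0,1]
    - [0,0,4,0,0,0,1]

```text
clock: 6.9
tool_pos: [0.514, -0.0559, 0.1304]
eef_rot: [0.124, 0.992, -0.0, 0.001]
contact_force: [-4.3, 1.3, 16.3]
opening: 0.155
finger_force: 45.0
```

```bash
python3 st.py
```

```text
t 6.9 p [514.  -55.9 130.4] yaw -14.21 z [ 1.e-03 -7.e-04 -1.e+00] F [-4.3  1.3 16.3] M [ 0.09  0.79 -0.02] op 0.155 ff 45.0 q7 [ 0.17  0.73 -0.24  1.99  0.36  0.47  0.98]
```

Seated: the TCP is at 130.4 mm as expected, with 16 N reaction. Releasing, rising and looking.

Request:
move_arm:
  motion:
    - [0,0,2,0,0,0,0.7]
    - [0,0,2,0,0,0,0.4]
    - [0,0,2,0,0,0,0.4]
    - [0,0,-15,0,0,0,0.4]
    - [0,0,-45,0,0,0,0.4]

```text
clock: 7.52
tool_pos: [0.5132, -0.0558, 0.1733]
eef_rot: [0.124, 0.992, -0.0, -0.001]
contact_force: [0.9, 0.3, -0.5]
opening: 0.599
finger_force: 0.0
```

Request:
move_arm:
  motion:
    - [0,0,-50,0,0,0,0.2]
    - [0,-30,-60,0,0,0,0.1]
    - [-1,-75,-60,0,0,0,0.05]
    - [-1,-92,-60,0,0,0,0.02]
    - [-1,-92,-60,0,0,0,0.02]

```text
clock: 8.15
tool_pos: [0.4921, -0.1459, 0.2334]
eef_rot: [0.125, 0.992, 0.0, -0.0]
contact_force: [-1.1, 1.0, 0.2]
opening: 0.979
finger_force: 0.0
```

```bash
python3 st.py 492.3 -145.3 141; python3 - <<'E'
from m import *
s=snap("side");P=pts(s);f=s["frame"].astype(int);sat=f.max(2)-f.min(2)
x,y,z=P[...,0],P[...,1],P[...,2]
m=(abs(x-.5)<.13)&(y>-.3)&(y<.12)&(abs(z-.116)<.01)&(sat<40)&(f.min(2)>185)
n,l=cv2.connectedComponents(m.astype(np.uint8));k=np.bincount(l[m]).argmax();q=P[l==k]
print(len(q),rect(q[:,:2]),np.median(q[:,2])); A=np.c_[q[:,:2]-q[:,:2].mean(0),np.ones(len(q))];print(np.linalg.lstsq(A,q[:,2],rcond=None)[0].round(4))
cv2.imwrite("pics/side6.png",cv2.resize(s["frame"][130:310,290:490,::-1],None,fx=3,fy=3,interpolation=cv2.INTER_CUBIC))
E
```

```text
t 8.15 p [ 492.1 -145.9  233.4] yaw -14.34 z [-6.e-04  4.e-04 -1.e+00] F [-1.1  1.   0.2] M [ 0.01 -0.    0.01] op 0.979 ff 0.0 q7 [ 0.42  0.57 -0.35  1.9   0.28  0.73  1.23]
tool shift [-0.2  0.6 92.4]
1601 (array([506. , -88.4]), array([226. , 129.3]), -13.35) 0.11540214829755324
[0.0141 0.0054 0.1144]
```

View pics/side6.png

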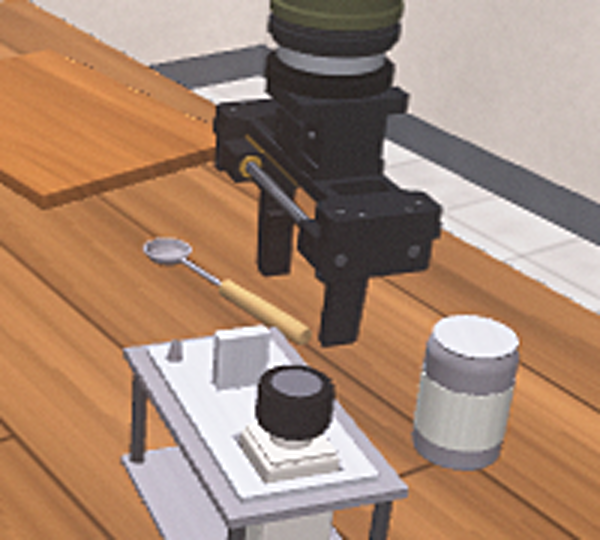

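The side view shows the plate flush on the deck, with its tab at (243,358), a pin at (175,350) and the cap at (295,400), and the open gripper above it. Descending onto the cap.

Request:
move_arm:
  motion:
    - [0,0,25,0,0,0,0]
    - [0,0,50,0,0,0,0]
    - [0,0,72,0,0,0,0]
    - [0,0,92,0,0,0,0]
    - [0,0,92,0,0,0,0]

```text
clock: 8.82
tool_pos: [0.4921, -0.1428, 0.1405]
eef_rot: [0.122, 0.993, 0.001, -0.001]
contact_force: [0.8, -0.7, 0.1]
opening: 1.0
finger_force: 0.0
```

```bash
python3 st.py 492.3 -145.3 141
```

```text
t 8.82 p [ 492.1 -142.8  140.5] yaw -14.02 z [-0.0026  0.002  -1.    ] F [ 0.8 -0.7  0.1] M [ 0.06 -0.05 -0.03] op 1.0 ff 0.0 q7 [ 0.36  0.71 -0.27  1.99  0.37  0.5   1.15]
tool shift [-0.8 -2.4 -0.5]
```

Request:
move_arm:
  motion:
    - [0,0,0,0,0,0,0.2]
    - [0,0,0,0,0,0,0.4]
    - [0,0,0,0,0,0,0.7]
    - [0,0,0,0,0,0,0.8]
    - [0,0,0,0,0,0,0.8]
  newtons: 50

```text
clock: 9.45
tool_pos: [0.4926, -0.1453, 0.142]
eef_rot: [0.124, 0.992, 0.0, 0.0]
contact_force: [-0.5, -0.6, 3.8]
opening: 0.56
finger_force: 50.0
```

```bash
python3 st.py 492.3 -145.3 141
```

```text
t 9.45 p [ 492.6 -145.3  142. ] yaw -14.22 z [ 7.e-04  0.e+00 -1.e+00] F [-0.5 -0.6  3.8] M [ 0.11  0.02 -0.04] op 0.56 ff 50.0 q7 [ 0.36  0.71 -0.27  1.99  0.37  0.5   1.15]
tool shift [ 0.3 -0.1  1. ]
```

Request:
move_arm:
  motion:
    - [0,0,2,0,0,0,0.8]
    - [0,0,4,0,0,0,0.8]
    - [0,0,6,0,0,0,0.8]
    - [0,0,7,0,0,0,0.8]
    - [0,0,7,0,0,0,0.8]

```text
clock: 10.07
tool_pos: [0.4927, -0.1453, 0.1353]
eef_rot: [0.124, 0.992, -0.0, 0.0]
contact_force: [-1.8, -0.6, 9.6]
opening: 0.557
finger_force: 50.0
```

```bash
python3 st.py
```

```text
t 10.07 p [ 492.7 -145.3  135.3] yaw -14.21 z [ 9.e-04 -3.e-04 -1.e+00] F [-1.8 -0.6  9.6] M [0.15 0.32 0.01] op 0.557 ff 50.0 q7 [ 0.36  0.72 -0.26  1.99  0.38  0.48  1.14]
```

Request:
move_arm:
  motion:
    - [0,0,0,0,0,-5,0.8]
    - [0,0,0,0,0,-11,0.8]
    - [0,0,0,0,0,-18,0.8]
    - [0,0,0,0,0,-24,0.8]
    - [0,0,0,0,0,-30,0.8]

```text
clock: 10.7
tool_pos: [0.4934, -0.1456, 0.1356]
eef_rot: [-0.139, 0.99, -0.0, 0.001]
contact_force: [-1.8, 0.1, 8.9]
opening: 0.558
finger_force: 50.0
```

```bash
python3 st.py
```

```text
t 10.7 p [ 493.4 -145.6  135.6] yaw 15.95 z [ 2.4e-03 -6.0e-04 -1.0e+00] F [-1.8  0.1  8.9] M [ 0.12  0.16 -0.05] op 0.558 ff 50.0 q7 [ 0.45  0.73 -0.41  1.99  0.55  0.53  1.5 ]
```

Request:
move_arm:
  motion:
    - [0,0,0,0,0,-7,0.8]
    - [0,0,0,0,0,-15,0.8]
    - [0,0,0,0,0,-23,0.8]
    - [0,0,0,0,0,-31,0.8]
    - [0,0,0,0,0,-39,0.8]

```text
clock: 11.32
tool_pos: [0.4937, -0.1455, 0.1357]
eef_rot: [-0.462, 0.887, -0.001, 0.001]
contact_force: [-0.7, -1.0, 9.8]
opening: 0.561
finger_force: 50.0
```

```bash
python3 st.py
```

```text
t 11.32 p [ 493.7 -145.5  135.7] yaw 55.03 z [ 2.8e-03 -5.0e-04 -1.0e+00] F [-0.7 -1.   9.8] M [ 0.08  0.1  -0.04] op 0.561 ff 50.0 q7 [ 0.56  0.77 -0.6   1.98  0.74  0.62  2.  ]
```

Request:
move_arm:
  motion:
    - [0,0,-2,0,0,0,0.8]
    - [0,0,-5,0,0,0,0.8]
    - [0,0,-8,0,0,0,0.8]
    - [0,0,-12,0,0,0,0.8]
    - [0,0,-14,0,0,0,0.8]

```text
clock: 11.95
tool_pos: [0.4928, -0.1455, 0.1487]
eef_rot: [-0.46, 0.888, -0.0, 0.0]
contact_force: [2.1, -0.9, -1.2]
opening: 0.562
finger_force: 50.0
```

```bash
python3 st.py
```

```text
t 11.95 p [ 492.8 -145.5  148.7] yaw 54.77 z [ 7.e-04  1.e-04 -1.e+00] F [ 2.1 -0.9 -1.2] M [-0.06 -0.46 -0.02] op 0.562 ff 50.0 q7 [ 0.57  0.75 -0.62  1.97  0.71  0.65  2.02]
```

Request:
move_arm:
  motion:
    - [0,0,-12,0,0,0,0.8]
    - [0,0,-26,0,0,0,0.8]
    - [0,0,-42,0,0,0,0.8]
    - [0,0,-56,0,0,0,0.8]
    - [0,0,-63,0,0,0,0.8]

```text
clock: 12.58
tool_pos: [0.4927, -0.1453, 0.213]
eef_rot: [-0.46, 0.888, -0.0, 0.001]
contact_force: [-0.1, 0.5, -0.5]
opening: 0.56
finger_force: 50.0
```

Request:
move_arm:
  motion:
    - [0,0,0,0,0,0,0.8]
    - [0,0,0,0,0,0,0.8]
    - [0,0,0,0,0,0,0.8]
    - [0,0,0,0,0,0,0.8]
    - [0,0,0,0,0,0,0.8]

```text
clock: 13.2
tool_pos: [0.4924, -0.1453, 0.2115]
eef_rot: [-0.46, 0.888, 0.0, -0.0]
contact_force: [-0.3, -0.9, -0.5]
opening: 0.563
finger_force: 50.0
```

```bash
python3 st.py; python3 - <<'E'
from m import *
for n in("side","top"):
    s=snap(n);P=pts(s);f=s["frame"].astype(int);sat=f.max(2)-f.min(2);x,y,z=P[...,0],P[...,1],P[...,2]
    b=(abs(x-.49)<.2)&(abs(y+.145)<.2)
    for nm,m in(("bottle white",b&(abs(x-.49)<.04)&(abs(y+.145)<.04)&(z>.12)&(z<.17)&(f.min(2)>150)),("dark cap",b&(abs(x-.49)<.05)&(abs(y+.145)<.05)&(z>.2)&(z<.25)&(f.max(2)<90)),("tab",b&(abs(x-.515)<.04)&(abs(y+.056)<.04)&(z>.13)&(z<.18)&(sat<40)),("plate",b&(abs(z-.115)<.008)&(f.min(2)>195)&(sat<40))):
        q=P[m]
        if len(q)>5: print(n,nm,len(q),np.median(q,0).round(4),q.min(0).round(3),q.max(0).round(3),np.percentile(q[:,2],[2,50,98]).round(4))
E
```

```text
t 13.2 p [ 492.4 -145.3  211.5] yaw 54.79 z [-3.e-04  2.e-04 -1.e+00] F [-0.3 -0.9 -0.5] M [ 0.11  0.04 -0.01] op 0.563 ff 50.0 q7 [ 0.63  0.66 -0.71  1.91  0.6   0.79  2.11]
side bottle white 498 [ 0.4818 -0.1575  0.1284] [ 0.461 -0.178  0.12 ] [ 0.516 -0.118  0.168] [0.1209 0.1284 0.1619]
side dark cap 708 [ 0.4781 -0.1612  0.2322] [ 0.451 -0.178  0.211] [ 0.517 -0.121  0.25 ] [0.2128 0.2322 0.2477]
side tab 239 [ 0.5066 -0.0617  0.147 ] [ 0.492 -0.07   0.13 ] [ 0.531 -0.046  0.162] [0.1308 0.147  0.1612]
side plate 1395 [ 0.4883 -0.0929  0.1159] [ 0.417 -0.21   0.108] [0.586 0.034 0.123] [0.1093 0.1159 0.1216]
top bottle white 29 [ 0.5164 -0.1245  0.1244] [ 0.451 -0.184  0.12 ] [ 0.529 -0.11   0.136] [0.1201 0.1244 0.1343]
top dark cap 16 [ 0.4792 -0.1301  0.2412] [ 0.469 -0.141  0.234] [ 0.487 -0.122  0.249] [0.2348 0.2412 0.2479]
top tab 79 [ 0.5146 -0.0533  0.1581] [ 0.484 -0.083  0.13 ] [ 0.536 -0.028  0.169] [0.1304 0.1581 0.1683]
top plate 940 [ 0.5204 -0.0475  0.1156] [ 0.465 -0.133  0.107] [0.575 0.016 0.123] [0.1077 0.1156 0.1223]
```

The neck rim is now visible at about 161 mm, the shoulder is still at 128 mm, the tab top is at 161 mm (plate flush), and the cap is held 70 mm up.

```bash
python3 -c "
from h import *
print(finish_job())"
```

```text
the job is handed in; nothing more can be done
None
```

The job is handed in after about 13 s of robot time: the keeper plate measured flush on the deck, and the cap is off and held upright and still about 7 cm above its seat over the bottle; I never went near the tin, jar or spoon, but did not re-measure them, and no verdict came back.

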